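# Put the swapped bottles back on their own stirrers

### The arm

A 6-joint arm with a two-finger parallel gripper is mounted at the origin on the work surface. World frame = base frame: x ahead of the robot, y to its left, z up, the work surface at z = 0. Lengths are in m, angles in rad, forces in N, time in s.
With the tool pointing down it reaches from about 0.3 to 0.775 m from the base axis. Payload 14.6 kg.
Tool frame: the origin (TCP) lies midway between the tips of the shut fingers; the grasp point (between the pads) lies 19 mm behind it; z points along the fingers, y is the line along which they close (so a half turn about z gives the same grasp; the last joint's range is limited). The gripper opens to 85 mm and grips with 20 to 120 N. Pads are 22 mm wide; open, the fingers measure 114 mm over their backs; the gripper's body (76 mm by 85 mm) begins 54 mm behind the grasp point. The pads swing forward as they close: fully open they stand 13 mm farther back than shut.
Start: joints at [-1.287, 0.3, 1.521, -0, 1.321, -0.067], TCP at [0.189, -0.516, 0.231] pointing down, gripper open.
Joint ranges: [-3.03, 3.03], [-0.79, 2.21], [0.23, 2.52], [-1.04, 4.18], [0, 3.07], [-2.55, 2.55]. Speed limits (rad/s): [2.22, 2.22, 2.57, 3.14, 3.14, 3.14].

### API

Orientations are given as a unit quaternion [w, x, y, z].
In Python, from rig import robot gives the robot as it stands. The module is installed in compiled form; this text tells all that it offers.
- The arm moves only by the shell command python3 -m crank 'ROWS' [FORCE]. ROWS is JSON, a list of rows, each a list of 5 numbers: the closure, from 0 (fully open) to 1 (shut), then the shift along the world's x, y, z in mm, then the turn about the world's z in degrees. A call has 1 to 8 rows; each row is the pose to reach, as a shift and turn from the pose commanded when the call began; what a row does not reach only later rows make up. A row lasts 1/12 s, in which the tool goes at most 41.7 mm and 7.16 degrees, less where a joint would pass 70% of its speed; a pose out of reach is approached as far as the arm can. A call with a gripper value outside its range is refused whole. The fingers move at their own pace and stop on an object; FORCE is the grip in N (left out, the last holds). Time passes only in rows, so rows that repeat a pose let the fingers close. It gives the time, the measured TCP pose, the force, the opening and the grip force at its end, in the units of the state.
- robot.get_obs(): the state, without advancing time (a new reading comes with each control period).
- robot.capture(name): name is "scene" or "top"; returns a dict with "frame" (420x560x3 uint8, red, green, blue), "range_z" (420x560 float32, m along the optical axis (not along the pixel's ray), 0 where there is no reading), "K" (3x3 intrinsics, pixels), "rvec" (rotation vector, rad) and "tvec" (3), from world to camera coordinates, as OpenCV has them. Camera axes: x right, y down, z forward; pixel columns grow to the right and rows downward; lengths in m; the calibration is good to about 2 mm. A picture is of the moment at which its call begins.
- robot.close_job(): hands the job in; it is judged then, once.
The state is a dict: "clock": time; "joint_pos": joint angles; "joint_velocities": joint speeds; "effort": joint torques, N m; "tool_pos": TCP position; "tcp_rot": TCP orientation; "ft_force": force on the tool from outside, world axes, zero at the start; "moment": the same for the moment, N m; "gripper_width": opening from 0.0 (shut) to 1.0 (fully open); "finger_force": force on a finger pad.
Only numpy, scipy, OpenCV 4.12 (cv2) and the standard library are available. Lean on these libraries where they do the work, as an engineer would, in place of code of your own. Each camera call takes 0.05 s, during which the arm holds its last target. There are 200 camera calls.

### The job

All four bottles have been put on the wrong stirrers: swap them round so that each stands upright in the middle of the white plate of the stirrer with the same colour as its cap, and let go of them. Each plate takes one bottle, so use the empty drip tray to park a bottle on the way. Keep the bottles upright throughout and leave the tube rack where it stands.

Things in the scene. Friction and masses are not known exactly. Their poses are not given: they have to be found in the camera images.
- bottle_red: Small amber laboratory bottle, closed, with a red screw cap, loose, about 0.2 kg. 105 mm tall: round body 56 mm across up to 56 mm height, then a shoulder narrowing to a 34 mm neck at 73 mm; the ribbed cap is 42 mm across and reaches from 78 to 105 mm height. Origin: centre of the underside; z up along the bottle. It can be lifted by the cap from above.
- bottle_blue: Small amber laboratory bottle, closed, with a blue screw cap, loose, about 0.2 kg. 105 mm tall: round body 56 mm across up to 56 mm height, then a shoulder narrowing to a 34 mm neck at 73 mm; the ribbed cap is 42 mm across and reaches from 78 to 105 mm height. Origin: centre of the underside; z up along the bottle. It can be lifted by the cap from above.
- bottle_green: Small amber laboratory bottle, closed, with a green screw cap, loose, about 0.2 kg. 105 mm tall: round body 56 mm across up to 56 mm height, then a shoulder narrowing to a 34 mm neck at 73 mm; the ribbed cap is 42 mm across and reaches from 78 to 105 mm height. Origin: centre of the underside; z up along the bottle. It can be lifted by the cap from above.
- bottle_yellow: Small amber laboratory bottle, closed, with a yellow screw cap, loose, about 0.2 kg. 105 mm tall: round body 56 mm across up to 56 mm height, then a shoulder narrowing to a 34 mm neck at 73 mm; the ribbed cap is 42 mm across and reaches from 78 to 105 mm height. Origin: centre of the underside; z up along the bottle. It can be lifted by the cap from above.
- stirrer_red: Compact magnetic stirrer with a red housing, fixed to the counter: round body 104 mm across with a flat white plate 88 mm across on top, plate surface 30 mm above the counter; a low control nose 84 mm wide with a knob (top at 32 mm) reaches to 85 mm from the plate's centre on its -x side. Origin: on the counter under the plate's centre; z up. Each start has a wrongly coloured bottle standing on it.
- stirrer_blue: Compact magnetic stirrer with a blue housing, fixed to the counter: round body 104 mm across with a flat white plate 88 mm across on top, plate surface 30 mm above the counter; a low control nose 84 mm wide with a knob (top at 32 mm) reaches to 85 mm from the plate's centre on its -x side. Origin: on the counter under the plate's centre; z up. Each start has a wrongly coloured bottle standing on it.
- stirrer_green: Compact magnetic stirrer with a green housing, fixed to the counter: round body 104 mm across with a flat white plate 88 mm across on top, plate surface 30 mm above the counter; a low control nose 84 mm wide with a knob (top at 32 mm) reaches to 85 mm from the plate's centre on its -x side. Origin: on the counter under the plate's centre; z up. Each start has a wrongly coloured bottle standing on it.
- stirrer_yellow: Compact magnetic stirrer with a yellow housing, fixed to the counter: round body 104 mm across with a flat white plate 88 mm across on top, plate surface 30 mm above the counter; a low control nose 84 mm wide with a knob (top at 32 mm) reaches to 85 mm from the plate's centre on its -x side. Origin: on the counter under the plate's centre; z up. Each start has a wrongly coloured bottle standing on it.
- drip_tray: Shallow round stainless steel drip tray, fixed, empty at the start: 120 mm across at the rim, 10 mm high, flat inner floor 107 mm across and 3 mm above the counter, so a bottle can be parked in it. Origin: underside centre; z up.
- tube_rack: White rack of blood tubes with small purple and grey caps, loose, 58 x 104 mm and 83 mm high, 0.25 kg, standing among the stirrers; not to be moved. Origin: centre of the underside; z up, y along its length.
Not all that is in view belongs to the job. What is shaped like the stirrer_green but orange or pink is not meant.

How it is judged:
At the end, for the whole second after the job is handed in: Each bottle stands upright (within 0.1 rad) and at rest on the plate of the stirrer of its cap's colour, its axis within 15 mm of the plate's centre and its underside at the plate's height; the tube rack is within 20 mm of where it started (horizontal distance between bottle_red and stirrer_red below 0.015 m and z of bottle_red in the frame of stirrer_red between 0.025 and 0.036 m and angle between each of bottle_red, bottle_blue, bottle_green, bottle_yellow's own z axis and vertical below 0.1 rad and linear speed of each of bottle_red, bottle_blue, bottle_green, bottle_yellow below 0.02 m/s and angular speed of each of bottle_red, bottle_blue, bottle_green, bottle_yellow below 0.2 rad/s and horizontal distance between bottle_blue and stirrer_blue below 0.015 m and z of bottle_blue in the frame of stirrer_blue between 0.025 and 0.036 m and horizontal distance between bottle_green and stirrer_green below 0.015 m and z of bottle_green in the frame of stirrer_green between 0.025 and 0.036 m and horizontal distance between bottle_yellow and stirrer_yellow below 0.015 m and z of bottle_yellow in the frame of stirrer_yellow between 0.025 and 0.036 m and distance of tube_rack from where it was at the start of the episode below 0.02 m); the robot touches nothing.
It fails at once if a bottle is tipped over (more than 0.6 rad from upright) (angle between any of bottle_red, bottle_blue, bottle_green, bottle_yellow's own z axis and vertical above 0.6 rad).
It fails at once if the tube rack is pushed out of its place (more than 20 mm) (distance of tube_rack from where it was at the start of the episode above 0.02 m).
It also fails if it takes over 147 s, if anything falls off the work surface, if the arm or the gripper's body presses on something with over 40 N, if the wrist force passes 120 N, or if a joint passes its speed limit or range.

## Working session

There is one attempt and no reset: what is moved stays moved. The work goes in short steps, Python scripts to look and compute and a shell command to move; the robot and the scene stay as the last step left them, time stands still between calls to the robot, and variables do not carry over. Pictures are saved under pics/ and viewed, at most 14 in all, crops included, and the job is handed in when it is done.

```bash
mkdir -p pics; cat > h.py <<'E'
import numpy as np, cv2
from rig import robot
def cap(n):
    c=robot.capture(n); c['R']=cv2.Rodrigues(np.array(c['rvec'],float))[0]; return c
def cloud(c):
    K=np.array(c['K']); z=c['range_z']; v,u=np.indices(z.shape)
    P=np.stack([(u-K[0,2])/K[0,0]*z,(v-K[1,2])/K[1,1]*z,z],-1)
    W=(P-np.array(c['tvec']).ravel())@c['R']; W[z<=0]=np.nan; return W
def save(n,im): cv2.imwrite('pics/'+n,cv2.cvtColor(im,cv2.COLOR_RGB2BGR))
E
python3 - <<'E'
from h import *
a=cap('scene');b=cap('top')
save('s0.png',a['frame']);save('t0.png',b['frame'])
o=robot.get_obs();print(o)
for c in(a,b):print(-c['R'].T@np.array(c['tvec']).ravel(), c['K'])
E
```

```text
{'clock': 0.1, 'joint_pos': array([-1.28658273e+00,  3.00450569e-01,  1.52148847e+00, -2.44720344e-05,
        1.32071961e+00, -6.65940223e-02]), 'joint_velocities': array([-3.90463178e-04, -1.66323886e-03, -1.37841011e-03,  3.49241421e-04,
        2.48711067e-06,  8.38844956e-04]), 'effort': array([ 6.41672777e-04, -5.44378853e+01, -3.62368262e+01, -1.28166121e-04,
        3.02354521e-03, -1.71182865e-06]), 'tool_pos': array([ 0.18894907, -0.51630997,  0.23077176]), 'tcp_rot': array([-5.28560522e-04,  9.84655482e-01,  1.74508729e-01, -6.96649138e-05]), 'ft_force': array([ 0.57818033, -0.002419  ,  0.22107871]), 'moment': array([-0.00680314,  0.01914977,  0.0163133 ]), 'finger_force': 0.0, 'gripper_width': 0.9994775904179909}
[ 0.93613476 -0.68590209  0.8792175 ] [[428.1604918    0.         283.83086916]
 [  0.         428.1604918  205.82201235]
 [  0.           0.           1.        ]]
[ 0.28798712 -0.05747602  1.61478288] [[536.19502453   0.         275.40431817]
 [  0.         536.19502453 218.43474794]
 [  0.           0.           1.        ]]
```

View pics/s0.png

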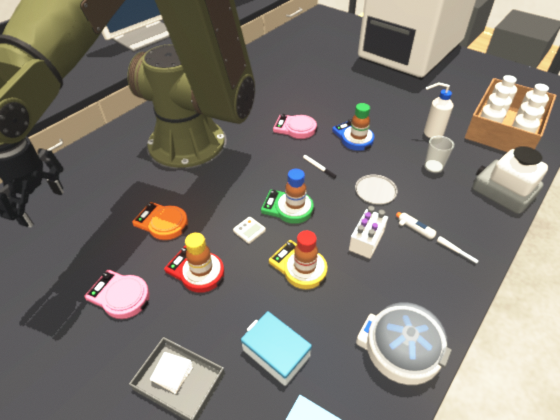

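View pics/t0.png

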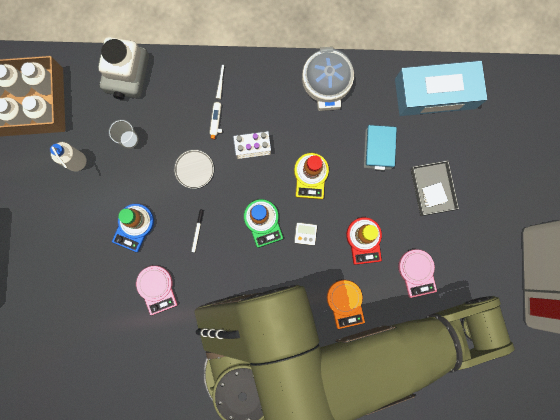

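Both views show green on blue (top view 126,216), blue on green (259,212), red on yellow (314,163) and yellow on red (369,233). The tray is at (194,168) and the rack at (253,145). Lookalikes are the pink stirrers (154,283) and (417,266) and the orange one (345,298). The cooler bottles, cup and pot lid could be mistaken for round things.

```bash
cat > meas.py <<'E'
from h import *
def ray(c,uv,z):
    K=np.array(c['K']); d=c['R'].T@np.linalg.inv(K)@np.array([uv[0],uv[1],1.]); o=-c['R'].T@np.array(c['tvec']).ravel()
    return (o+d*(z-o[2])/d[2])
HU={'red':(0,6),'yellow':(24,34),'green':(50,80),'blue':(105,125)}
def blobs(c,W,hr,zlo,zhi,amin=25):
    h=cv2.cvtColor(c['frame'],cv2.COLOR_RGB2HSV); H=h[...,0].astype(int)
    hm=(H>=hr[0])&(H<=hr[1])
    if hr[0]==0: hm|=H>=175
    m=(hm&(h[...,1]>130)&(h[...,2]>70)&(W[...,2]>zlo)&(W[...,2]<zhi)).astype(np.uint8)
    n,l,s,ce=cv2.connectedComponentsWithStats(m)
    return [(s[i,4],l==i) for i in range(1,n) if s[i,4]>=amin]
def caps(c,W,off=0.,verbose=True):
    r={}
    for k,hr in HU.items():
        for a,m in blobs(c,W,hr,.07+off,.3):
            z=np.nanmax(np.nanpercentile(W[m][:,2],90)); t=m&(W[...,2]>z-.006)
            v,u=np.nonzero(t); (cx,cy),rad=cv2.minEnclosingCircle(np.stack([u,v],1).astype(np.float32))
            p=ray(c,(cx,cy),z); print('cap',k,a,(round(cx),round(cy)),np.round(p*1000,1),'depthmean',np.round(W[t].mean(0)*1000,1),'rad mm',round(1000*rad*(c['range_z'][t].mean())/c['K'][0][0],1)); r[k]=p
    return r
E
python3 - <<'E'
from meas import *
c=cap('top');W=cloud(c);caps(c,W)
s=cap('scene');print('scene');caps(s,cloud(s))
for k,hr in HU.items():
    for a,m in blobs(c,W,hr,.012,.045,40):
        # body outer circle: housing pixels with depth 0.02-0.045 : use convex outline in world xy at z~.03 plus white plate around it
        u0=np.nonzero(m); cy,cx=u0[0].mean(),u0[1].mean()
        hsv=cv2.cvtColor(c['frame'],cv2.COLOR_RGB2HSV)
        yy,xx=np.indices(m.shape); near=np.hypot(xx-cx,yy-cy)<32
        pl=(near&(W[...,2]>.018)&(W[...,2]<.042)&(hsv[...,1]<70)&(hsv[...,2]>140)).astype(np.uint8)
        n,l,st,ce=cv2.connectedComponentsWithStats(pl); i=1+np.argmax(st[1:,4]); v,u=np.nonzero(l==i)
        h=cv2.convexHull(np.stack([u,v],1).astype(np.float32))
        (ex,ey),r=cv2.minEnclosingCircle(h)
        print('plate',k,a,st[i,4],(round(ex,1),round(ey,1)),np.round(ray(c,(ex,ey),.03)*1000,1),'rad mm',round(1000*r*(1.585)/c['K'][0][0],1),'z',np.median(W[l==i][:,2]).round(4))
        Wh=ray(c,(cx,cy),.02); print('   housing mean',np.round(Wh*1000,1))
# tray, rack
for n,(x0,x1,y0,y1),zr,zz in(('tray',(165,222,140,195),(.002,.03),.01),('rack',(225,280,118,165),(.03,.12),.083)):
    sub=np.zeros(W.shape[:2],bool);sub[y0:y1,x0:x1]=1
    g=cv2.cvtColor(c['frame'],cv2.COLOR_RGB2GRAY)
    m=sub&(g>90); v,u=np.nonzero(m);p=np.stack([u,v],1).astype(np.float32)
    (ex,ey),r=cv2.minEnclosingCircle(p);rc=cv2.minAreaRect(p)
    print(n,(ex,ey),np.round(ray(c,(ex,ey),zz)*1000,1),'r',r*1.6/c['K'][0][0]*1000,'rect',rc,np.round(ray(c,rc[0],zz)*1000,1), np.nanpercentile(W[m][:,2],[5,50,95]))
E
python3 -c "
import cv2
i=cv2.imread('pics/t0.png')[120:280,90:400];cv2.imwrite('pics/c0.png',cv2.resize(i,None,fx=2.5,fy=2.5,interpolation=2))"
```

```text
cap red 183 (314, 162) [ 604.5 -175.4  139.4] depthmean [ 606.1 -176.7  136.9] rad mm 20.3
cap red 533 (558, 310) [ 216.2 -808.2  212.2] depthmean [ 217.9 -805.6  216.3] rad mm 24.9
cap yellow 190 (370, 232) [ 412.4 -333.5  138.9] depthmean [ 413.9 -334.   136.5] rad mm 20.8
cap green 182 (126, 216) [442.1 342.6 140.1] depthmean [442.6 342.7 137.5] rad mm 20.4
cap blue 68 (56, 149) [618.3 537.3 161.6] depthmean [622.3 533.8 159.2] rad mm 16.8
cap blue 172 (258, 212) [461.7 -22.7 139.7] depthmean [462.6 -22.8 136.9] rad mm 20.5
scene
cap red 343 (306, 238) [ 607.3 -181.8  137.1] depthmean [ 605.1 -178.6  135.5] rad mm 20.8
cap yellow 232 (194, 240) [ 412.3 -336.   137.1] depthmean [ 411.9 -335.8  135.5] rad mm 20.8
cap green 164 (362, 108) [445.3 337.3 137.5] depthmean [442.6 340.7 136.1] rad mm 20.1
cap blue 78 (446, 92) [620.3 534.6 158.7] depthmean [619.7 536.  156.4] rad mm 15.9
cap blue 242 (296, 174) [463.8 -28.  137.6] depthmean [462.  -25.8 136.1] rad mm 20.3
plate red 454 323 (364.5, 233.9) [ 416.1 -336.6   30. ] rad mm 44.0 z 0.0307
   housing mean [ 387.2 -336.6   20. ]
plate yellow 415 300 (311.3, 169.0) [ 607.7 -175.6   30. ] rad mm 43.1 z 0.0308
   housing mean [ 577.  -172.8   20. ]
plate green 358 369 (260.7, 215.8) [462.6 -27.5  30. ] rad mm 44.1 z 0.0303
   housing mean [438.1 -38.2  20. ]
plate blue 423 309 (134.5, 220.5) [439.7 345.9  30. ] rad mm 44.7 z 0.0308
   housing mean [411.4 346.6  20. ]
tray (192.05999755859375, 174.7933349609375) [584.9 184.1  10. ] r 93.18453081609947 rect ((190.98826599121094, 168.26678466796875), (42.693260192871094, 58.39186477661133), 79.99201965332031) [604.9 188.1  10. ] [-0.00293547  0.00360132  0.01149541]
rack (246.5, 145.5) [661.8  18.2  83. ] r 77.38290357493537 rect ((246.572021484375, 145.19473266601562), (24.95090675354004, 46.749168395996094), 82.23483276367188) [662.7  18.   83. ] [-0.0005049   0.05619527  0.08565787]
```

View pics/c0.png

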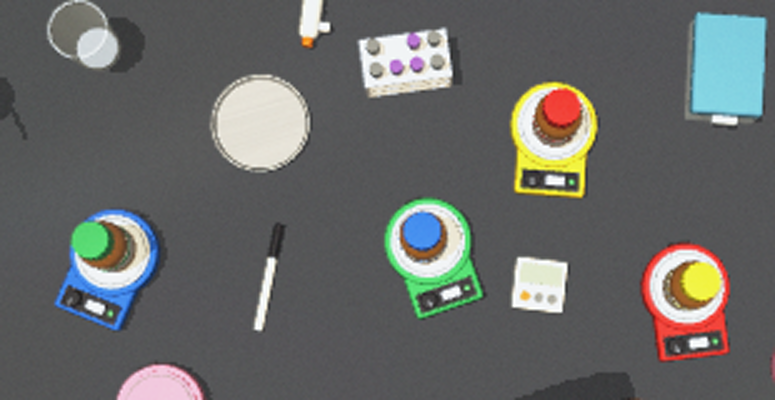

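The crop confirms the choice: green is on blue, blue on green, red on yellow and yellow on red. The tray at crop (260,123) is about (602,179) mm. Cap heights (135–140) and radii (about 20.5) match the description. First I'll move over the yellow bottle at (413,-335).

```bash
python3 -m crank '[[0,32,26,0,0],[0,64,52,0,0],[0,96,78,0,0],[0,128,104,0,0],[0,160,130,0,0],[0,192,156,0,0],[0,224,181,0,0],[0,224,181,0,0]]' 50; python3 -m crank '[[0,0,0,0,0],[0,0,0,0,0],[0,0,0,0,0]]'
```

```text
clock: 0.87
tool_pos: [0.417, -0.3314, 0.2312]
tcp_rot: [-0.0, 0.984, 0.177, 0.0]
ft_force: [-0.4, 0.3, 0.4]
gripper_width: 1.002
finger_force: 0.0
clock: 1.12
tool_pos: [0.4123, -0.3362, 0.2312]
tcp_rot: [-0.0, 0.985, 0.174, -0.0]
ft_force: [-0.7, -0.6, -0.4]
gripper_width: 1.0
finger_force: 0.0
```

```bash
python3 -m crank '[[0,0,0,-25,0],[0,1,1,-50,0],[0,1,1,-75,0],[0,1,1,-95,0],[0,1,1,-110,0],[0,1,1,-121,0],[0,1,1,-131,0],[0,1,1,-131,0]]'; python3 -m crank '[[0.3,0,0,0,0],[0.5,0,0,0,0],[0.7,0,0,0,0],[0.8,0,0,0,0],[0.8,0,0,0,0],[0.8,0,0,0,0]]' 50
```

```text
clock: 1.78
tool_pos: [0.4131, -0.3346, 0.0987]
tcp_rot: [-0.001, 0.985, 0.174, -0.001]
ft_force: [0.7, 0.2, 0.6]
gripper_width: 0.999
finger_force: 0.0
clock: 2.28
tool_pos: [0.4144, -0.3347, 0.1013]
tcp_rot: [0.001, 0.985, 0.175, 0.0]
ft_force: [-1.2, 0.8, 6.4]
gripper_width: 0.476
finger_force: 50.2
```

```bash
python3 -m crank '[[0.8,0,0,8,0],[0.8,0,0,25,0],[0.8,0,0,45,0],[0.8,0,0,65,0],[0.8,0,0,85,0],[0.8,0,0,105,0],[0.8,0,0,120,0],[0.8,0,0,130,0]]'; python3 -m crank '[[0.8,0,0,0,0],[0.8,0,0,0,0]]'; python3 - <<'E'
from h import *
s=cap('scene');save('s1.png',s['frame'])
t=cap('top');save('t1.png',t['frame'])
E
```

```text
clock: 2.95
tool_pos: [0.4141, -0.3346, 0.2325]
tcp_rot: [0.001, 0.985, 0.175, 0.001]
ft_force: [0.1, 0.3, -2.2]
gripper_width: 0.478
finger_force: 50.8
clock: 3.12
tool_pos: [0.4139, -0.3344, 0.2301]
tcp_rot: [0.0, 0.985, 0.175, 0.0]
ft_force: [0.2, -0.2, -2.6]
gripper_width: 0.478
finger_force: 50.9
```

View pics/s1.png

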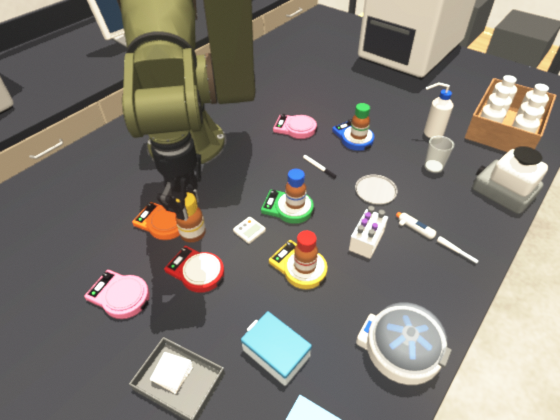

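Yellow is held upright (scene 190,220) and the red plate is free. Next, yellow goes to the tray at (602,179).

```bash
python3 -m crank '[[0.8,4,10,0,0],[0.8,12,31,0,0],[0.8,20,52,0,0],[0.8,28,75,0,0],[0.8,37,98,0,0],[0.8,45,122,0,0],[0.8,54,146,0,0],[0.8,63,171,0,0]]'; python3 -m crank '[[0.8,9,25,0,0],[0.8,18,50,0,0],[0.8,27,75,0,0],[0.8,36,98,0,0],[0.8,45,122,0,0],[0.8,54,146,0,0],[0.8,63,171,0,0],[0.8,72,195,0,0]]';python3 -m crank '[[0.8,9,25,0,0],[0.8,18,50,0,0],[0.8,27,75,0,0],[0.8,36,98,0,0],[0.8,44,120,0,0],[0.8,50,137,0,0],[0.8,53,145,0,0],[0.8,53,147,0,0]]'; python3 -m crank '[[0.8,0,0,0,0],[0.8,0,0,-10,0],[0.8,0,0,-30,0],[0.8,0,0,-50,0],[0.8,0,0,-70,0],[0.8,0,0,-90,0],[0.8,0,0,-105,0],[0.8,0,0,-110,0]]'
```

```text
clock: 3.88
tool_pos: [0.4771, -0.1617, 0.2296]
tcp_rot: [-0.0, 0.985, 0.174, -0.0]
ft_force: [0.9, -0.6, -2.1]
gripper_width: 0.479
finger_force: 50.9
clock: 4.55
tool_pos: [0.5489, 0.0335, 0.2295]
tcp_rot: [-0.0, 0.985, 0.175, -0.001]
ft_force: [0.2, -0.8, -2.1]
gripper_width: 0.481
finger_force: 51.0
clock: 5.22
tool_pos: [0.6017, 0.18, 0.2292]
tcp_rot: [-0.0, 0.985, 0.175, -0.001]
ft_force: [0.7, -0.4, -1.6]
gripper_width: 0.475
finger_force: 50.9
clock: 5.88
tool_pos: [0.6007, 0.1771, 0.1171]
tcp_rot: [0.0, 0.985, 0.174, -0.002]
ft_force: [0.8, -0.3, -3.3]
gripper_width: 0.478
finger_force: 50.9
```

Measure the free red plate, and keep lowering into the tray.

```bash
python3 -m crank '[[0.8,0,0,-12,0],[0.8,0,0,-24,0],[0.8,0,0,-32,0],[0.8,0,0,-38,0],[0.8,0,0,-41,0],[0.8,0,0,-43,0],[0.8,0,0,-44,0],[0.8,0,0,-44,0]]'; cat >> meas.py <<'E'
def plate(name,c,uv,rr=34,zz=.03):
    W=cloud(c);hsv=cv2.cvtColor(c['frame'],cv2.COLOR_RGB2HSV);yy,xx=np.indices(W.shape[:2])
    pl=((np.hypot(xx-uv[0],yy-uv[1])<rr)&(hsv[...,1]<60)&(hsv[...,2]>130)&(abs(W[...,2]-zz)<.008)).astype(np.uint8)
    n,l,st,ce=cv2.connectedComponentsWithStats(pl); i=1+np.argmax(st[1:,4]); m=l==i
    v,u=np.nonzero(m); (ex,ey),r=cv2.minEnclosingCircle(cv2.convexHull(np.stack([u,v],1).astype(np.float32)))
    e=cv2.fitEllipse(cv2.convexHull(np.stack([u,v],1).astype(np.int32)))
    print('plate',name,st[i,4],'ell',np.round(ray(c,e[0],zz)*1000,1),'axes',np.round(e[1],1),'mean',np.round(np.nanmean(W[m],0)*1000,1))
E
python3 - <<'E'
from meas import *
c=cap('top');plate('red top',c,(364,236));caps(c,cloud(c))
s=cap('scene');plate('red scene',s,(203,271))
print(robot.get_obs()['ft_force'],robot.get_obs()['tool_pos'])
E
```

```text
clock: 6.55
tool_pos: [0.6021, 0.1786, 0.0765]
tcp_rot: [-0.0, 0.985, 0.175, 0.0]
ft_force: [0.0, 0.4, -2.6]
gripper_width: 0.478
finger_force: 50.9
plate red top 661 ell [ 415.3 -336.1   30. ] axes [28.9 29.5] mean [ 415.5 -336.    30.4]
cap red 184 (314, 163) [ 604.4 -175.4  138.9] depthmean [ 604.8 -175.6  136.6] rad mm 20.6
cap red 533 (557, 310) [ 216.2 -806.2  213.4] depthmean [ 217.5 -805.7  216.7] rad mm 25.2
cap green 183 (126, 216) [442.2 342.8 139.2] depthmean [442.5 343.5 136.7] rad mm 20.5
cap blue 68 (56, 148) [621.4 537.1 159.7] depthmean [622.5 534.2 157.3] rad mm 16.7
cap blue 169 (259, 212) [461.2 -23.3 140. ] depthmean [461.7 -23.  137.4] rad mm 20.6
plate red scene 916 ell [ 414.4 -337.6   30. ] axes [30.4 38.1] mean [ 414.8 -337.8   31. ]
[-0.50355981 -0.45617893 -1.81642829] [0.60216656 0.17857799 0.07668639]
```

```bash
python3 -m crank '[[0.8,0,0,-1,0],[0.8,0,0,-2,0],[0.8,0,0,-2,0],[0.8,0,0,-2,0]]';python3 -m crank '[[0.8,0,0,-1,0],[0.8,0,0,-1,0],[0.8,0,0,-1,0]]'
```

```text
clock: 6.98
tool_pos: [0.6021, 0.1786, 0.0744]
tcp_rot: [-0.0, 0.985, 0.175, 0.0]
ft_force: [-0.0, 0.6, -1.5]
gripper_width: 0.475
finger_force: 51.1
clock: 7.23
tool_pos: [0.6024, 0.1787, 0.0743]
tcp_rot: [-0.0, 0.985, 0.175, 0.001]
ft_force: [-2.6, 0.1, 7.2]
gripper_width: 0.483
finger_force: 51.9
```

Touched down. Now release, rise, and look.

```bash
python3 -m crank '[[0.45,0,0,0,0],[0.4,0,0,0,0],[0.2,0,0,0,0],[0,0,0,0,0],[0,0,0,0,0],[0,0,0,0,0]]';python3 -m crank '[[0,0,0,20,0],[0,0,0,45,0],[0,0,0,75,0],[0,0,0,105,0],[0,0,0,130,0],[0,0,0,150,0],[0,0,0,156,0],[0,0,0,156,0]]';python3 -m crank '[[0,-1,-40,0,0],[0,-1,-80,0,0],[0,-1,-120,0,0],[0,-1,-160,0,0],[0,0,-200,0,0],[0,0,-240,0,0],[0,1,-280,0,0],[0,1,-315,0,0]]'; python3 -m crank '[[0,1,-25,0,0],[0,2,-41,0,0],[0,2,-41,0,0],[0,2,-41,0,0]]'; python3 - <<'E'
from meas import *
s=cap('scene');save('s2.png',s['frame']);caps(s,cloud(s))
E
```

```text
clock: 7.73
tool_pos: [0.602, 0.1785, 0.0732]
tcp_rot: [-0.0, 0.985, 0.175, -0.0]
ft_force: [0.1, 0.1, -0.5]
gripper_width: 0.999
finger_force: 0.0
clock: 8.4
tool_pos: [0.6024, 0.1786, 0.2307]
tcp_rot: [-0.0, 0.985, 0.174, 0.001]
ft_force: [0.2, -0.5, -0.4]
gripper_width: 0.998
finger_force: 0.0
clock: 9.07
tool_pos: [0.6022, -0.1389, 0.2272]
tcp_rot: [-0.0, 0.985, 0.174, -0.001]
ft_force: [0.6, 0.7, -0.9]
gripper_width: 0.998
finger_force: 0.0
clock: 9.4
tool_pos: [0.6048, -0.1774, 0.2279]
tcp_rot: [-0.001, 0.985, 0.174, -0.001]
ft_force: [-0.2, 1.0, -0.3]
gripper_width: 0.999
finger_force: 0.0
cap red 339 (306, 238) [ 606.6 -180.6  137.2] depthmean [ 605.6 -178.8  135.5] rad mm 20.4
cap yellow 135 (380, 162) [600.3 175.1 110.9] depthmean [599.5 176.4 108.9] rad mm 20.3
cap green 163 (362, 108) [445.4 337.1 137.7] depthmean [442.4 340.8 135.7] rad mm 20.1
cap blue 78 (446, 92) [620.2 535.  158.4] depthmean [619.9 535.4 156.9] rad mm 15.9
cap blue 143 (293, 175) [458.7 -31.6 137. ] depthmean [456.3 -30.1 135.7] rad mm 14.7
```

View pics/s2.png

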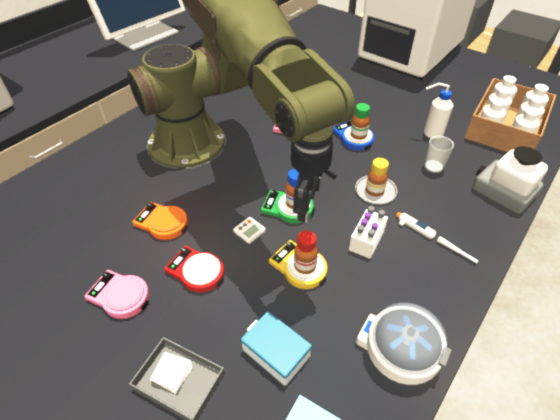

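Yellow stands in the tray (378,180), and the gripper is over red (306,238). Now grasp red, lift it, and carry it over the red plate.

```bash
python3 -m crank '[[0,0,0,-25,0],[0,0,0,-50,0],[0,0,0,-75,0],[0,0,0,-95,0],[0,0,0,-110,0],[0,0,0,-120,0],[0,0,0,-128,0],[0,0,0,-128,0]]'; python3 -m crank '[[0.3,0,0,0,0],[0.5,0,0,0,0],[0.7,0,0,0,0],[0.8,0,0,0,0],[0.8,0,0,0,0],[0.8,0,0,0,0]]' 50;  python3 -m crank '[[0.8,0,0,8,0],[0.8,0,0,25,0],[0.8,0,0,45,0],[0.8,0,0,65,0],[0.8,0,0,85,0],[0.8,0,0,105,0],[0.8,0,0,120,0],[0.8,0,0,130,0]]'; python3 -m crank '[[0.8,-8,-7,0,0],[0.8,-24,-20,0,0],[0.8,-42,-35,0,0],[0.8,-60,-51,0,0],[0.8,-78,-66,0,0],[0.8,-96,-81,0,0],[0.8,-114,-96,0,0],[0.8,-132,-111,0,0]]'; python3 -m crank '[[0.8,-18,-15,0,0],[0.8,-34,-29,0,0],[0.8,-46,-39,0,0],[0.8,-54,-45,0,0],[0.8,-58,-49,0,0],[0.8,-58,-49,0,0],[0.8,-58,-49,0,0]]'; python3 - <<'E'
from meas import *
c=cap('top');plate('yellow top',c,(311,169));caps(c,cloud(c))
s=cap('scene');plate('yellow scene',s,(305,268));plate('red scene',s,(203,271));save('s3.png',s['frame'])
E
```

```text
clock: 10.12
tool_pos: [0.6047, -0.1765, 0.1]
tcp_rot: [-0.0, 0.985, 0.175, -0.001]
ft_force: [1.0, 0.9, 0.0]
gripper_width: 1.001
finger_force: 0.0
clock: 10.62
tool_pos: [0.6054, -0.1776, 0.1023]
tcp_rot: [0.0, 0.985, 0.174, 0.001]
ft_force: [-1.7, 1.9, 5.8]
gripper_width: 0.48
finger_force: 50.4
clock: 11.28
tool_pos: [0.6052, -0.1776, 0.2335]
tcp_rot: [0.001, 0.985, 0.174, 0.001]
ft_force: [-0.3, 0.1, -1.8]
gripper_width: 0.479
finger_force: 50.8
clock: 11.95
tool_pos: [0.4711, -0.2892, 0.2301]
tcp_rot: [-0.001, 0.985, 0.174, -0.001]
ft_force: [-0.2, 0.3, -2.0]
gripper_width: 0.478
finger_force: 50.8
clock: 12.53
tool_pos: [0.4151, -0.3373, 0.231]
tcp_rot: [-0.0, 0.985, 0.174, -0.0]
ft_force: [0.1, -0.2, -2.0]
gripper_width: 0.476
finger_force: 50.8
plate yellow top 640 ell [ 607.6 -175.5   30. ] axes [28.6 28.9] mean [ 607.5 -175.4   30.7]
cap red 539 (558, 309) [ 217.5 -807.6  213.3] depthmean [ 218.7 -805.5  217.1] rad mm 23.6
cap yellow 171 (189, 163) [599.4 178.2 112.7] depthmean [598.7 177.5 110.4] rad mm 20.3
cap green 180 (126, 216) [441.7 342.5 139.9] depthmean [442.4 343.8 137.5] rad mm 20.8
cap blue 68 (56, 149) [620.1 537.6 160.6] depthmean [621.9 534.  158.6] rad mm 16.2
cap blue 172 (258, 212) [461.6 -22.7 140.2] depthmean [462.  -23.2 138. ] rad mm 20.5
plate yellow scene 917 ell [ 606.5 -176.8   30. ] axes [30.8 37.3] mean [ 606.6 -177.3   31.1]
plate red scene 889 ell [ 415.1 -337.    30. ] axes [29.8 37.5] mean [ 415.4 -337.1   31.1]
```

View pics/s3.png

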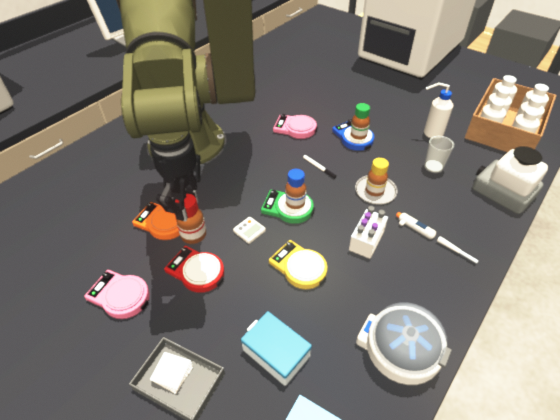

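Red is held upright over the red plate (190,220). The yellow plate is free, centred at (607,-176). Now lower and release red.

```bash
python3 -m crank '[[0.8,0,0,-10,0],[0.8,0,0,-30,0],[0.8,0,0,-52,0],[0.8,0,0,-74,0],[0.8,0,0,-94,0],[0.8,0,0,-108,0],[0.8,0,0,-116,0],[0.8,0,0,-120,0]]'; python3 -m crank '[[0.8,0,0,-2,0],[0.8,0,0,-4,0],[0.8,0,0,-6,0],[0.8,0,0,-7,0],[0.8,0,0,-8,0],[0.8,0,0,-8,0],[0.8,0,0,-8,0]]'; python3 -m crank '[[0.8,0,0,-1,0],[0.8,0,0,-1,0],[0.8,0,0,-1,0]]'
```

```text
clock: 13.3
tool_pos: [0.4148, -0.3368, 0.1097]
tcp_rot: [-0.001, 0.985, 0.175, -0.001]
ft_force: [0.6, 0.3, -2.4]
gripper_width: 0.479
finger_force: 50.8
clock: 13.88
tool_pos: [0.4151, -0.3376, 0.1035]
tcp_rot: [0.0, 0.985, 0.174, 0.0]
ft_force: [0.6, -0.3, -1.3]
gripper_width: 0.476
finger_force: 50.8
clock: 14.13
tool_pos: [0.4151, -0.3376, 0.1024]
tcp_rot: [0.0, 0.985, 0.174, 0.0]
ft_force: [0.0, -0.1, -1.5]
gripper_width: 0.478
finger_force: 51.0
```

```bash
python3 -m crank '[[0.8,0,0,-1,0],[0.8,0,0,-1,0],[0.8,0,0,-1,0]]'; python3 -m crank '[[0.45,0,0,0,0],[0.4,0,0,0,0],[0.2,0,0,0,0],[0,0,0,0,0],[0,0,0,0,0],[0,0,0,0,0]]';python3 -m crank '[[0,0,0,20,0],[0,0,0,45,0],[0,0,0,75,0],[0,0,0,100,0],[0,0,0,120,0],[0,0,0,128,0],[0,0,0,128,0]]'; python3 -m crank '[[0,13,36,0,0],[0,26,72,0,0],[0,39,108,0,0],[0,52,144,0,0],[0,65,180,0,0],[0,78,216,0,0],[0,91,252,0,0],[0,104,288,0,0]]'; python3 -m crank '[[0,13,36,0,0],[0,26,72,0,0],[0,39,108,0,0],[0,52,144,0,0],[0,65,180,0,0],[0,75,210,0,0],[0,81,227,0,0],[0,81,227,0,0]]'; python3 - <<'E'
from meas import *
c=cap('top');caps(c,cloud(c))
s=cap('scene');caps(s,cloud(s));print(robot.get_obs()['tool_pos'])
E
```

```text
clock: 14.38
tool_pos: [0.4152, -0.3376, 0.1023]
tcp_rot: [0.0, 0.985, 0.175, 0.0]
ft_force: [-3.0, 2.8, 10.7]
gripper_width: 0.476
finger_force: 52.0
clock: 14.88
tool_pos: [0.415, -0.3375, 0.1012]
tcp_rot: [-0.0, 0.985, 0.174, -0.0]
ft_force: [0.0, -0.7, 0.9]
gripper_width: 1.002
finger_force: 0.0
clock: 15.47
tool_pos: [0.4154, -0.3379, 0.2308]
tcp_rot: [0.001, 0.985, 0.175, 0.001]
ft_force: [0.2, 0.6, -0.4]
gripper_width: 0.997
finger_force: 0.0
clock: 16.13
tool_pos: [0.5188, -0.0475, 0.2275]
tcp_rot: [-0.0, 0.985, 0.174, -0.001]
ft_force: [1.3, -0.7, 0.4]
gripper_width: 0.998
finger_force: 0.0
clock: 16.8
tool_pos: [0.5998, 0.1808, 0.2264]
tcp_rot: [-0.0, 0.984, 0.176, -0.002]
ft_force: [-0.5, -0.7, -0.6]
gripper_width: 1.0
finger_force: 0.0
cap red 196 (371, 231) [ 415.8 -335.4  139.8] depthmean [ 416.8 -335.8  137.1] rad mm 20.1
cap red 535 (558, 310) [ 216.3 -807.2  213.9] depthmean [ 217.7 -805.5  217.7] rad mm 24.9
cap green 181 (126, 216) [442.1 342.7 139.8] depthmean [441.5 343.4 137.4] rad mm 20.4
cap blue 69 (56, 149) [619.9 537.3 160.7] depthmean [622.4 533.8 158.2] rad mm 15.9
cap blue 168 (259, 212) [461.1 -23.3 140.1] depthmean [462.5 -23.2 137.4] rad mm 20.6
cap red 368 (195, 242) [ 418.7 -339.7  136.9] depthmean [ 415.6 -337.7  135.5] rad mm 20.7
cap yellow 103 (380, 162) [600.5 174.5 111.4] depthmean [600.8 176.9 109.5] rad mm 20.3
cap green 165 (362, 108) [445.3 337.3 137.6] depthmean [442.2 341.6 136. ] rad mm 20.1
cap blue 79 (446, 92) [619.1 537.6 158.5] depthmean [619.2 535.2 157. ] rad mm 15.2
cap blue 238 (296, 174) [463.5 -27.6 137.1] depthmean [462.3 -26.1 135.6] rad mm 20.3
[0.59954117 0.17770558 0.22713908]
```

Red is centred on its plate. Next is yellow, from the tray to the yellow plate.

```bash
python3 -m crank '[[0,1,0,-30,0],[0,1,0,-60,0],[0,1,0,-90,0],[0,1,0,-115,0],[0,1,0,-132,0],[0,1,0,-145,0],[0,1,0,-153,0],[0,1,0,-153,0]]'; python3 -m crank '[[0.3,0,0,0,0],[0.5,0,0,0,0],[0.7,0,0,0,0],[0.8,0,0,0,0],[0.8,0,0,0,0],[0.8,0,0,0,0]]' 50;  python3 -m crank '[[0.8,0,0,8,0],[0.8,0,0,25,0],[0.8,0,0,50,0],[0.8,0,0,75,0],[0.8,0,0,100,0],[0.8,0,0,125,0],[0.8,0,0,147,0],[0.8,0,0,157,0]]'; python3 -m crank '[[0.8,0,-8,0,0],[0.8,0,-26,0,0],[0.8,1,-50,0,0],[0.8,1,-75,0,0],[0.8,2,-100,0,0],[0.8,3,-125,0,0],[0.8,4,-150,0,0],[0.8,4,-175,0,0]]'; python3 -m crank '[[0.8,0,-25,0,0],[0.8,1,-50,0,0],[0.8,1,-75,0,0],[0.8,1,-100,0,0],[0.8,2,-125,0,0],[0.8,2,-150,0,0],[0.8,2,-168,0,0],[0.8,2,-177,0,0]]'; python3 -m crank '[[0.8,0,-1,0,0],[0.8,0,-1,0,0],[0.8,0,-1,0,0]]'
```

```text
clock: 17.57
tool_pos: [0.6004, 0.1767, 0.0747]
tcp_rot: [0.0, 0.985, 0.174, -0.001]
ft_force: [-1.5, 0.8, 0.2]
gripper_width: 1.0
finger_force: 0.0
clock: 18.07
tool_pos: [0.6015, 0.1777, 0.0775]
tcp_rot: [-0.0, 0.985, 0.175, 0.001]
ft_force: [-1.5, 0.7, 6.2]
gripper_width: 0.478
finger_force: 50.1
clock: 18.73
tool_pos: [0.6015, 0.1776, 0.2369]
tcp_rot: [-0.0, 0.985, 0.175, 0.002]
ft_force: [0.2, 0.3, -1.2]
gripper_width: 0.481
finger_force: 50.8
clock: 19.4
tool_pos: [0.6043, 0.0007, 0.2313]
tcp_rot: [-0.0, 0.985, 0.174, -0.001]
ft_force: [0.1, 0.1, -2.0]
gripper_width: 0.476
finger_force: 50.8
clock: 20.07
tool_pos: [0.606, -0.177, 0.2312]
tcp_rot: [-0.001, 0.985, 0.173, -0.001]
ft_force: [-0.0, 0.2, -2.9]
gripper_width: 0.474
finger_force: 50.8
clock: 20.32
tool_pos: [0.6069, -0.1745, 0.2328]
tcp_rot: [-0.0, 0.985, 0.175, -0.0]
ft_force: [-0.1, -0.7, -1.5]
gripper_width: 0.479
finger_force: 50.8
```

```bash
python3 -m crank '[[0.8,0,-1,-10,0],[0.8,0,-1,-30,0],[0.8,0,-1,-52,0],[0.8,0,-1,-74,0],[0.8,0,-1,-94,0],[0.8,0,-1,-108,0],[0.8,0,-1,-116,0],[0.8,0,-1,-120,0]]'; python3 -m crank '[[0.8,0,0,-2,0],[0.8,0,0,-4,0],[0.8,0,0,-5,0],[0.8,0,0,-6,0],[0.8,0,0,-6,0],[0.8,0,0,-6,0]]'; python3 -m crank '[[0.8,0,0,-1,0],[0.8,0,0,-1,0],[0.8,0,0,-1,0]]';python3 -m crank '[[0.8,0,0,-1,0],[0.8,0,0,-1,0],[0.8,0,0,-1,0]]'
```

```text
clock: 20.98
tool_pos: [0.6066, -0.1757, 0.1117]
tcp_rot: [-0.0, 0.985, 0.175, -0.001]
ft_force: [-0.2, 0.6, -2.0]
gripper_width: 0.478
finger_force: 50.9
clock: 21.48
tool_pos: [0.6071, -0.1766, 0.1076]
tcp_rot: [0.0, 0.985, 0.174, 0.0]
ft_force: [0.3, 0.2, -2.4]
gripper_width: 0.475
finger_force: 50.9
clock: 21.73
tool_pos: [0.607, -0.1765, 0.1063]
tcp_rot: [-0.0, 0.985, 0.174, 0.0]
ft_force: [0.8, 0.7, -1.6]
gripper_width: 0.477
finger_force: 50.9
clock: 21.98
tool_pos: [0.607, -0.1765, 0.1052]
tcp_rot: [-0.0, 0.985, 0.175, -0.0]
ft_force: [-0.0, -0.9, -1.5]
gripper_width: 0.471
finger_force: 50.9
```

```bash
python3 -m crank '[[0.8,0,0,-1,0],[0.8,0,0,-1,0],[0.8,0,0,-1,0]]';python3 -m crank '[[0.8,0,0,-1,0],[0.8,0,0,-1,0],[0.8,0,0,-1,0]]'
```

```text
clock: 22.23
tool_pos: [0.6071, -0.1765, 0.1045]
tcp_rot: [0.0, 0.985, 0.175, 0.0]
ft_force: [-0.7, 1.0, 2.0]
gripper_width: 0.478
finger_force: 51.1
clock: 22.48
tool_pos: [0.6074, -0.1764, 0.1045]
tcp_rot: [0.0, 0.985, 0.175, 0.001]
ft_force: [-2.4, 2.9, 9.0]
gripper_width: 0.475
finger_force: 52.0
```

Contact. Release yellow, then head over to green at (442,342).

```bash
python3 -m crank '[[0.45,0,0,0,0],[0.4,0,0,0,0],[0.2,0,0,0,0],[0,0,0,0,0],[0,0,0,0,0],[0,0,0,0,0]]';python3 -m crank '[[0,0,0,20,0],[0,0,0,45,0],[0,0,0,75,0],[0,0,0,100,0],[0,0,0,120,0],[0,0,0,128,0],[0,0,0,128,0]]'; python3 -m crank '[[0,-12,37,0,0],[0,-24,74,0,0],[0,-36,111,0,0],[0,-48,148,0,0],[0,-60,185,0,0],[0,-72,222,0,0],[0,-84,259,0,0],[0,-96,296,0,0]]'; python3 -m crank '[[0,-12,37,0,0],[0,-24,74,0,0],[0,-36,111,0,0],[0,-48,148,0,0],[0,-60,185,0,0],[0,-66,210,0,0],[0,-69,222,0,0],[0,-69,222,0,0]]'; python3 - <<'E'
from meas import *
c=cap('top');caps(c,cloud(c))
s=cap('scene');save('s4.png',s['frame']);caps(s,cloud(s));print(robot.get_obs()['tool_pos'],robot.get_obs()['joint_pos'])
E
```

```text
clock: 22.98
tool_pos: [0.607, -0.1765, 0.1032]
tcp_rot: [-0.0, 0.985, 0.174, -0.0]
ft_force: [-0.4, 0.6, -0.3]
gripper_width: 1.0
finger_force: 0.0
clock: 23.57
tool_pos: [0.6075, -0.1767, 0.233]
tcp_rot: [0.001, 0.985, 0.175, 0.001]
ft_force: [0.2, 0.4, -0.3]
gripper_width: 0.999
finger_force: 0.0
clock: 24.23
tool_pos: [0.5096, 0.121, 0.2295]
tcp_rot: [-0.0, 0.985, 0.174, -0.001]
ft_force: [0.8, -0.2, -0.8]
gripper_width: 0.998
finger_force: 0.0
clock: 24.9
tool_pos: [0.4409, 0.3431, 0.2295]
tcp_rot: [0.0, 0.984, 0.176, -0.001]
ft_force: [-0.2, -0.7, -0.2]
gripper_width: 1.001
finger_force: 0.0
cap red 196 (371, 231) [ 415.7 -334.4  139.3] depthmean [ 416.4 -336.7  136.9] rad mm 21.2
cap red 538 (557, 310) [ 216.1 -806.9  212.1] depthmean [ 217.4 -805.5  217.2] rad mm 25.1
cap yellow 185 (314, 162) [ 605.7 -174.8  139.7] depthmean [ 606.3 -173.2  137.1] rad mm 20.4
cap green 75 (128, 215) [444.1 335.2 139.9] depthmean [446.3 333.8 137.3] rad mm 17.1
cap blue 68 (56, 148) [622.2 537.7 161.8] depthmean [623.1 535.7 159.3] rad mm 14.8
cap blue 172 (259, 212) [461.6 -23.2 139.7] depthmean [462.3 -22.9 136.9] rad mm 20.3
cap red 367 (194, 242) [ 417.1 -339.2  136.9] depthmean [ 416.  -338.1  135.3] rad mm 21.3
cap yellow 237 (307, 237) [ 606.4 -177.2  137.2] depthmean [ 605.7 -176.7  135.5] rad mm 20.3
cap green 156 (362, 108) [447.1 334.6 137.9] depthmean [443.7 339.6 136.4] rad mm 20.0
cap blue 78 (446, 92) [620.1 535.4 158.2] depthmean [620.2 534.6 156.4] rad mm 15.9
cap blue 243 (295, 175) [464.3 -29.5 137.3] depthmean [461.3 -25.4 135.5] rad mm 20.3
[0.44197814 0.34083912 0.23012574] [ 5.91402741e-01  3.19932993e-01  1.49757685e+00 -2.67493412e-04
  1.32585748e+00  1.81116394e+00]
```

View pics/s4.png

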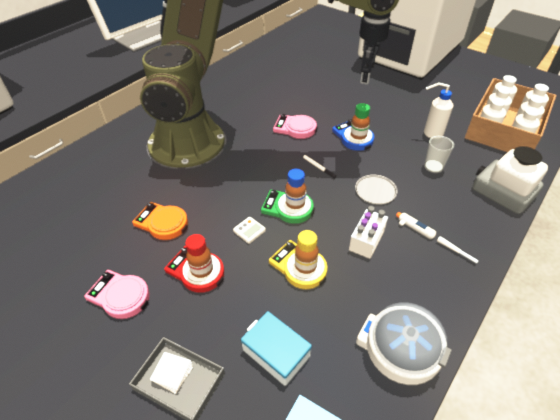

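Red (202,265) and yellow (305,262) stand centred on their stirrers. The gripper is over green (362,108), which goes to the tray.

```bash
python3 -m crank '[[0,0,0,-25,0],[0,0,0,-50,0],[0,0,0,-75,0],[0,0,0,-95,0],[0,0,0,-110,0],[0,0,0,-121,0],[0,0,0,-129,0],[0,0,0,-129,0]]'; python3 -m crank '[[0.3,0,0,0,0],[0.5,0,0,0,0],[0.7,0,0,0,0],[0.8,0,0,0,0],[0.8,0,0,0,0],[0.8,0,0,0,0]]' 50;  python3 -m crank '[[0.8,0,0,8,0],[0.8,0,0,25,0],[0.8,0,0,45,0],[0.8,0,0,65,0],[0.8,0,0,85,0],[0.8,0,0,105,0],[0.8,0,0,120,0],[0.8,0,0,130,0]]'; python3 -m crank '[[0.8,5,-5,0,0],[0.8,19,-19,0,0],[0.8,35,-35,0,0],[0.8,51,-51,0,0],[0.8,67,-67,0,0],[0.8,83,-83,0,0],[0.8,99,-99,0,0],[0.8,115,-115,0,0]]'; python3 -m crank '[[0.8,16,-16,0,0],[0.8,29,-29,0,0],[0.8,39,-40,0,0],[0.8,44,-46,0,0],[0.8,45,-47,0,0],[0.8,45,-47,0,0],[0.8,45,-47,0,0]]'; python3 -m crank '[[0.8,0,0,-10,0],[0.8,0,0,-30,0],[0.8,0,0,-52,0],[0.8,0,0,-74,0],[0.8,0,0,-96,0],[0.8,0,0,-118,0],[0.8,0,0,-135,0],[0.8,0,0,-145,0]]';  python3 -m crank '[[0.8,0,0,-3,0],[0.8,0,0,-5,0],[0.8,0,0,-7,0],[0.8,0,0,-7,0],[0.8,0,0,-7,0]]'
```

```text
clock: 25.67
tool_pos: [0.4419, 0.3404, 0.1009]
tcp_rot: [0.0, 0.985, 0.174, -0.001]
ft_force: [0.0, 0.0, 0.1]
gripper_width: 0.996
finger_force: 0.0
clock: 26.17
tool_pos: [0.4424, 0.3419, 0.1033]
tcp_rot: [-0.0, 0.985, 0.175, 0.001]
ft_force: [-1.3, 0.3, 5.7]
gripper_width: 0.478
finger_force: 50.0
clock: 26.83
tool_pos: [0.4421, 0.3416, 0.2343]
tcp_rot: [-0.0, 0.985, 0.175, 0.001]
ft_force: [-0.4, 0.4, -1.6]
gripper_width: 0.474
finger_force: 50.8
clock: 27.5
tool_pos: [0.5576, 0.225, 0.2309]
tcp_rot: [0.0, 0.985, 0.174, -0.001]
ft_force: [-0.3, 0.8, -1.3]
gripper_width: 0.48
finger_force: 50.8
clock: 28.08
tool_pos: [0.6015, 0.1801, 0.2322]
tcp_rot: [-0.0, 0.985, 0.175, -0.0]
ft_force: [-0.1, -0.3, -1.4]
gripper_width: 0.478
finger_force: 50.9
clock: 28.75
tool_pos: [0.6006, 0.1799, 0.0845]
tcp_rot: [0.0, 0.985, 0.175, -0.002]
ft_force: [-0.6, -1.0, -1.3]
gripper_width: 0.477
finger_force: 50.9
clock: 29.17
tool_pos: [0.6023, 0.1796, 0.0811]
tcp_rot: [-0.0, 0.985, 0.175, 0.001]
ft_force: [-0.4, 0.7, -1.1]
gripper_width: 0.477
finger_force: 50.9
```

```bash
python3 -m crank '[[0.8,0,0,-2,0],[0.8,0,0,-3,0],[0.8,0,0,-4,0],[0.8,0,0,-4,0]]';python3 -m crank '[[0.8,0,0,-1,0],[0.8,0,0,-1,0],[0.8,0,0,-1,0]]';python3 -m crank '[[0.8,0,0,-1,0],[0.8,0,0,-1,0],[0.8,0,0,-1,0]]'; python3 - <<'E'
from meas import *
c=cap('top');plate('blue top',c,(134,220));caps(c,cloud(c))
s=cap('scene');plate('blue scene',s,(356,135))
E
```

```text
clock: 29.5
tool_pos: [0.6021, 0.1795, 0.0764]
tcp_rot: [-0.0, 0.985, 0.174, 0.0]
ft_force: [0.8, 0.1, -2.0]
gripper_width: 0.478
finger_force: 51.1
clock: 29.75
tool_pos: [0.6024, 0.1797, 0.0763]
tcp_rot: [-0.0, 0.985, 0.175, 0.001]
ft_force: [-1.6, 0.9, 5.9]
gripper_width: 0.479
finger_force: 51.8
clock: 30.0
tool_pos: [0.6028, 0.1799, 0.0762]
tcp_rot: [-0.0, 0.985, 0.175, 0.001]
ft_force: [-4.8, 1.3, 12.5]
gripper_width: 0.479
finger_force: 52.4
plate blue top 664 ell [440.1 345.7  30. ] axes [28.8 29.6] mean [440.2 345.9  30.8]
cap red 197 (371, 231) [ 416.3 -334.3  139. ] depthmean [ 416.7 -336.2  136.5] rad mm 21.2
cap red 535 (558, 310) [ 216.2 -807.4  213.6] depthmean [ 217.8 -805.7  216.8] rad mm 24.9
cap yellow 183 (314, 162) [ 605.8 -174.8  139.7] depthmean [ 606.3 -176.   136.7] rad mm 20.3
cap blue 69 (56, 148) [621.5 537.  160.8] depthmean [622.7 535.2 158.4] rad mm 16.2
cap blue 171 (258, 212) [461.7 -23.  139.6] depthmean [462.  -22.6 137. ] rad mm 20.1
plate blue scene 395 ell [439.7 345.   30. ] axes [17.6 27.8] mean [440.5 343.   31.6]
```

Green is in the tray. Release it and go to blue at (462,-24).

```bash
python3 -m crank '[[0.45,0,0,0,0],[0.4,0,0,0,0],[0.2,0,0,0,0],[0,0,0,0,0],[0,0,0,0,0],[0,0,0,0,0]]';python3 -m crank '[[0,0,0,20,0],[0,0,0,50,0],[0,0,0,85,0],[0,0,0,115,0],[0,0,0,140,0],[0,0,0,154,0],[0,0,0,156,0]]'; python3 -m crank '[[0,-20,-29,0,0],[0,-40,-58,0,0],[0,-60,-87,0,0],[0,-80,-116,0,0],[0,-100,-145,0,0],[0,-120,-174,0,0],[0,-134,-195,0,0],[0,-140,-204,0,0]]'; python3 -m crank '[[0,0,0,0,0],[0,0,0,0,0]]'; python3 - <<'E'
from meas import *
s=cap('scene');caps(s,cloud(s));print(robot.get_obs()['tool_pos'])
E
```

```text
clock: 30.6
tool_pos: [0.602, 0.1795, 0.0742]
tcp_rot: [-0.0, 0.985, 0.174, -0.0]
ft_force: [-0.3, -0.6, -0.1]
gripper_width: 0.998
finger_force: 0.0
clock: 31.18
tool_pos: [0.6028, 0.1797, 0.2337]
tcp_rot: [-0.0, 0.985, 0.175, 0.003]
ft_force: [-0.5, 0.4, -0.5]
gripper_width: 1.0
finger_force: 0.0
clock: 31.85
tool_pos: [0.4602, -0.0264, 0.2294]
tcp_rot: [-0.0, 0.985, 0.174, -0.001]
ft_force: [0.0, 0.3, -0.2]
gripper_width: 1.001
finger_force: 0.0
clock: 32.02
tool_pos: [0.4622, -0.0243, 0.2299]
tcp_rot: [-0.0, 0.985, 0.174, -0.0]
ft_force: [-0.3, 0.2, -0.3]
gripper_width: 1.002
finger_force: 0.0
cap red 368 (194, 242) [ 417.2 -339.2  137. ] depthmean [ 415.9 -337.9  135.6] rad mm 21.3
cap yellow 234 (307, 237) [ 606.  -176.4  137.4] depthmean [ 606.  -176.6  135.6] rad mm 20.4
cap green 190 (381, 164) [604.7 173.5 110.7] depthmean [602.7 179.  109. ] rad mm 19.9
cap blue 77 (446, 92) [620.3 534.9 158.5] depthmean [619.3 535.9 156.4] rad mm 15.9
cap blue 241 (296, 174) [463.7 -27.9 137.5] depthmean [461.8 -25.9 135.8] rad mm 20.3
[ 0.46243886 -0.02390762  0.22988967]
```

```bash
python3 -m crank '[[0,0,0,-25,0],[0,0,0,-50,0],[0,0,0,-75,0],[0,0,0,-95,0],[0,0,0,-110,0],[0,0,0,-121,0],[0,0,0,-129,0],[0,0,0,-129,0]]'; python3 -m crank '[[0.3,0,0,0,0],[0.5,0,0,0,0],[0.7,0,0,0,0],[0.8,0,0,0,0],[0.8,0,0,0,0],[0.8,0,0,0,0]]' 50;  python3 -m crank '[[0.8,0,0,8,0],[0.8,0,0,25,0],[0.8,0,0,45,0],[0.8,0,0,65,0],[0.8,0,0,85,0],[0.8,0,0,105,0],[0.8,0,0,120,0],[0.8,0,0,130,0]]'; python3 -m crank '[[0.8,0,8,0,0],[0.8,-1,26,0,0],[0.8,-2,50,0,0],[0.8,-4,75,0,0],[0.8,-6,100,0,0],[0.8,-7,125,0,0],[0.8,-9,150,0,0],[0.8,-11,175,0,0]]'; python3 -m crank '[[0.8,-2,25,0,0],[0.8,-3,50,0,0],[0.8,-5,75,0,0],[0.8,-6,100,0,0],[0.8,-8,125,0,0],[0.8,-9,150,0,0],[0.8,-10,173,0,0],[0.8,-11,187,0,0]]'; python3 -m crank '[[0.8,0,6,0,0],[0.8,0,7,0,0],[0.8,0,7,0,0],[0.8,0,7,0,0]]'
```

```text
clock: 32.73
tool_pos: [0.4617, -0.0236, 0.0996]
tcp_rot: [-0.0, 0.985, 0.175, -0.001]
ft_force: [-0.4, 0.5, 0.1]
gripper_width: 0.999
finger_force: 0.0
clock: 33.23
tool_pos: [0.4624, -0.0244, 0.1021]
tcp_rot: [0.0, 0.985, 0.174, 0.001]
ft_force: [-0.9, 2.4, 6.0]
gripper_width: 0.476
finger_force: 49.9
clock: 33.9
tool_pos: [0.4621, -0.0246, 0.2334]
tcp_rot: [0.0, 0.985, 0.174, 0.001]
ft_force: [0.9, 0.5, -0.1]
gripper_width: 0.475
finger_force: 50.8
clock: 34.57
tool_pos: [0.4502, 0.1521, 0.2303]
tcp_rot: [0.0, 0.985, 0.175, -0.001]
ft_force: [0.5, -0.1, -1.8]
gripper_width: 0.479
finger_force: 50.8
clock: 35.23
tool_pos: [0.439, 0.3396, 0.23]
tcp_rot: [0.0, 0.985, 0.175, -0.001]
ft_force: [0.0, 0.2, -2.1]
gripper_width: 0.476
finger_force: 50.8
clock: 35.57
tool_pos: [0.4402, 0.3436, 0.2312]
tcp_rot: [0.0, 0.985, 0.174, -0.0]
ft_force: [0.3, -0.4, -1.7]
gripper_width: 0.477
finger_force: 50.8
```

```bash
python3 -m crank '[[0.8,0,1,-10,0],[0.8,0,1,-30,0],[0.8,0,1,-52,0],[0.8,0,1,-74,0],[0.8,0,1,-94,0],[0.8,0,1,-108,0],[0.8,0,1,-116,0],[0.8,0,1,-120,0]]'; python3 -m crank '[[0.8,0,0,-2,0],[0.8,0,0,-4,0],[0.8,0,0,-6,0],[0.8,0,0,-7,0],[0.8,0,0,-8,0],[0.8,0,0,-8,0],[0.8,0,0,-8,0]]'; python3 -m crank '[[0.8,0,0,-1,0],[0.8,0,0,-1,0],[0.8,0,0,-1,0]]'; python3 -m crank '[[0.8,0,0,-1,0],[0.8,0,0,-1,0],[0.8,0,0,-1,0]]'; python3 - <<'E'
from meas import *
c=cap('top');plate('green top',c,(261,216))
s=cap('scene');plate('green scene',s,(295,206))
E
```

```text
clock: 36.23
tool_pos: [0.4398, 0.3448, 0.1099]
tcp_rot: [0.0, 0.985, 0.174, -0.001]
ft_force: [0.6, -1.1, -2.5]
gripper_width: 0.477
finger_force: 50.8
clock: 36.82
tool_pos: [0.44, 0.3456, 0.1034]
tcp_rot: [-0.0, 0.985, 0.175, 0.0]
ft_force: [-0.3, 0.9, -2.7]
gripper_width: 0.482
finger_force: 50.8
clock: 37.07
tool_pos: [0.44, 0.3455, 0.1023]
tcp_rot: [-0.0, 0.985, 0.175, -0.0]
ft_force: [0.1, 0.6, -1.6]
gripper_width: 0.479
finger_force: 50.8
clock: 37.32
tool_pos: [0.4403, 0.3458, 0.1021]
tcp_rot: [-0.0, 0.985, 0.175, 0.001]
ft_force: [-2.4, -0.9, 5.8]
gripper_width: 0.476
finger_force: 51.4
plate green top 666 ell [462.6 -27.2  30. ] axes [29.  29.4] mean [462.6 -27.1  30.7]
plate green scene 643 ell [461.6 -28.1  30. ] axes [24.6 32.7] mean [462.2 -29.   31.2]
```

Release blue, then go to green in the tray.

```bash
python3 -m crank '[[0.45,0,0,0,0],[0.4,0,0,0,0],[0.2,0,0,0,0],[0,0,0,0,0],[0,0,0,0,0],[0,0,0,0,0]]';python3 -m crank '[[0,0,0,20,0],[0,0,0,45,0],[0,0,0,75,0],[0,0,0,100,0],[0,0,0,120,0],[0,0,0,128,0],[0,0,0,128,0]]'; python3 -m crank '[[0,26,-27,0,0],[0,52,-54,0,0],[0,78,-81,0,0],[0,104,-108,0,0],[0,130,-135,0,0],[0,152,-157,0,0],[0,162,-166,0,0],[0,162,-166,0,0]]';python3 -m crank '[[0,0,0,0,0],[0,0,0,0,0]]'; python3 - <<'E'
from meas import *
c=cap('top');caps(c,cloud(c))
s=cap('scene');save('s5.png',s['frame']);caps(s,cloud(s));print(robot.get_obs()['tool_pos'])
E
```

```text
clock: 37.92
tool_pos: [0.44, 0.3455, 0.1012]
tcp_rot: [0.0, 0.985, 0.175, -0.0]
ft_force: [-0.2, 0.9, -0.3]
gripper_width: 0.999
finger_force: 0.0
clock: 38.5
tool_pos: [0.4404, 0.3458, 0.2309]
tcp_rot: [-0.001, 0.985, 0.175, 0.001]
ft_force: [0.5, 0.5, -0.6]
gripper_width: 1.002
finger_force: 0.0
clock: 39.17
tool_pos: [0.6031, 0.1772, 0.2269]
tcp_rot: [0.0, 0.985, 0.173, -0.001]
ft_force: [-1.2, 0.0, 0.4]
gripper_width: 1.003
finger_force: 0.0
clock: 39.33
tool_pos: [0.6012, 0.1804, 0.2284]
tcp_rot: [-0.0, 0.985, 0.175, -0.001]
ft_force: [-0.5, 0.7, -0.7]
gripper_width: 0.997
finger_force: 0.0
cap red 196 (371, 231) [ 416.1 -335.1  139.1] depthmean [ 415.8 -335.8  136.5] rad mm 20.6
cap red 532 (558, 310) [ 216.2 -807.8  212.9] depthmean [ 217.6 -805.5  217.1] rad mm 24.9
cap yellow 184 (314, 162) [ 605.9 -174.8  138.9] depthmean [ 606.8 -175.2  136.8] rad mm 20.4
cap blue 68 (56, 150) [617.8 538.9 159.7] depthmean [622.8 535.  157.5] rad mm 16.6
cap blue 197 (125, 217) [439.4 345.  140. ] depthmean [440.2 346.5 137.4] rad mm 21.1
cap red 368 (195, 241) [ 417.4 -339.1  137.2] depthmean [ 415.9 -337.9  135.7] rad mm 21.5
cap yellow 236 (307, 238) [ 607.5 -178.4  137.5] depthmean [ 605.9 -176.5  135.7] rad mm 20.9
cap green 193 (382, 163) [604.6 175.4 111.2] depthmean [603.6 178.4 109.2] rad mm 20.7
cap blue 78 (446, 92) [619.2 537.2 158.7] depthmean [619.7 535.1 156.8] rad mm 15.2
cap blue 180 (362, 106) [440.7 339.9 137.9] depthmean [439.8 344.2 136. ] rad mm 20.1
[0.60125224 0.18065892 0.22912404]
```

View pics/s5.png

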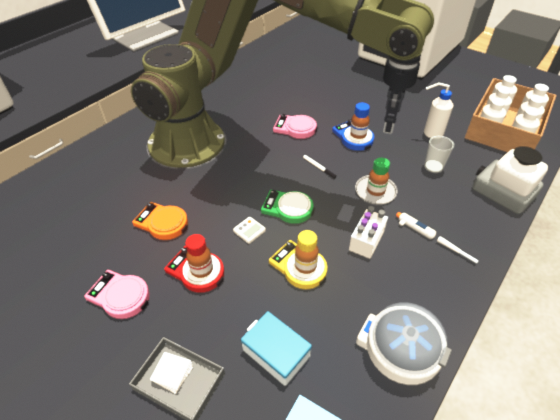

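Blue stands on the blue plate (359,130), and green waits in the tray (378,180). Last leg: green to the green plate.

```bash
python3 -m crank '[[0,1,-1,-30,0],[0,1,-1,-60,0],[0,1,-1,-90,0],[0,1,-1,-115,0],[0,1,-1,-132,0],[0,1,-1,-145,0],[0,1,-1,-153,0],[0,1,-1,-153,0]]'; python3 -m crank '[[0.3,0,0,0,0],[0.5,0,0,0,0],[0.7,0,0,0,0],[0.8,0,0,0,0],[0.8,0,0,0,0],[0.8,0,0,0,0]]' 50;  python3 -m crank '[[0.8,0,0,8,0],[0.8,0,0,25,0],[0.8,0,0,50,0],[0.8,0,0,75,0],[0.8,0,0,100,0],[0.8,0,0,125,0],[0.8,0,0,147,0],[0.8,0,0,157,0]]'; python3 -m crank '[[0.8,-5,-7,0,0],[0.8,-18,-26,0,0],[0.8,-32,-47,0,0],[0.8,-46,-68,0,0],[0.8,-60,-89,0,0],[0.8,-74,-110,0,0],[0.8,-88,-131,0,0],[0.8,-102,-152,0,0]]'; python3 -m crank '[[0.8,-14,-21,0,0],[0.8,-26,-38,0,0],[0.8,-34,-49,0,0],[0.8,-39,-55,0,0],[0.8,-40,-56,0,0],[0.8,-40,-56,0,0],[0.8,-40,-56,0,0]]'
```

```text
clock: 40.1
tool_pos: [0.6023, 0.1789, 0.0751]
tcp_rot: [0.0, 0.985, 0.175, -0.001]
ft_force: [0.5, 0.3, 0.3]
gripper_width: 1.001
finger_force: 0.0
clock: 40.6
tool_pos: [0.6035, 0.1789, 0.0775]
tcp_rot: [-0.0, 0.985, 0.175, 0.001]
ft_force: [-1.2, 1.9, 6.6]
gripper_width: 0.483
finger_force: 49.9
clock: 41.27
tool_pos: [0.6035, 0.1785, 0.2369]
tcp_rot: [-0.0, 0.985, 0.174, 0.002]
ft_force: [-0.2, -0.4, -1.5]
gripper_width: 0.48
finger_force: 50.7
clock: 41.93
tool_pos: [0.4991, 0.0253, 0.2315]
tcp_rot: [-0.0, 0.985, 0.174, -0.001]
ft_force: [0.2, -0.2, -1.5]
gripper_width: 0.474
finger_force: 50.7
clock: 42.52
tool_pos: [0.4611, -0.0291, 0.2329]
tcp_rot: [-0.0, 0.985, 0.175, -0.0]
ft_force: [0.2, 0.4, -2.6]
gripper_width: 0.477
finger_force: 50.8
```

```bash
python3 -m crank '[[0.8,1,1,-10,0],[0.8,1,1,-30,0],[0.8,1,1,-52,0],[0.8,1,1,-74,0],[0.8,1,1,-94,0],[0.8,1,1,-108,0],[0.8,1,1,-116,0],[0.8,1,1,-120,0]]'; python3 -m crank '[[0.8,0,0,-2,0],[0.8,0,0,-4,0],[0.8,0,0,-6,0],[0.8,0,0,-7,0],[0.8,0,0,-8,0],[0.8,0,0,-8,0],[0.8,0,0,-8,0]]'; python3 -m crank '[[0.8,0,0,-1,0],[0.8,0,0,-1,0],[0.8,0,0,-1,0]]'
```

```text
clock: 43.18
tool_pos: [0.4616, -0.028, 0.1117]
tcp_rot: [-0.0, 0.985, 0.175, -0.001]
ft_force: [-0.9, 0.7, -2.0]
gripper_width: 0.482
finger_force: 50.8
clock: 43.77
tool_pos: [0.4621, -0.0285, 0.1055]
tcp_rot: [0.0, 0.985, 0.174, 0.0]
ft_force: [0.2, 0.2, -2.7]
gripper_width: 0.475
finger_force: 50.8
clock: 44.02
tool_pos: [0.4622, -0.0285, 0.1045]
tcp_rot: [0.0, 0.985, 0.174, 0.0]
ft_force: [-0.1, 1.1, 1.5]
gripper_width: 0.48
finger_force: 51.2
```

Contact. Release, rise, move clear, and check.

```bash
python3 -m crank '[[0.45,0,0,0,0],[0.4,0,0,0,0],[0.2,0,0,0,0],[0,0,0,0,0],[0,0,0,0,0],[0,0,0,0,0]]';python3 -m crank '[[0,0,0,20,0],[0,0,0,45,0],[0,0,0,75,0],[0,0,0,100,0],[0,0,0,120,0],[0,0,0,140,0],[0,0,0,140,0]]'; python3 -m crank '[[0,-10,-25,0,0],[0,-20,-60,0,0],[0,-30,-95,0,0],[0,-40,-130,0,0],[0,-50,-150,0,0],[0,-50,-160,0,0],[0,-50,-160,0,0],[0,-50,-160,0,0]]'; python3 - <<'E'
from meas import *
c=cap('top');caps(c,cloud(c));save('t6.png',c['frame'])
s=cap('scene');save('s6.png',s['frame']);caps(s,cloud(s));print(robot.get_obs()['tool_pos'])
E
```

```text
clock: 44.52
tool_pos: [0.462, -0.0285, 0.1043]
tcp_rot: [0.0, 0.985, 0.174, 0.0]
ft_force: [0.0, 0.9, 0.3]
gripper_width: 0.994
finger_force: 0.0
clock: 45.1
tool_pos: [0.4631, -0.0286, 0.248]
tcp_rot: [0.001, 0.985, 0.175, 0.003]
ft_force: [0.4, 0.8, 0.0]
gripper_width: 1.003
finger_force: 0.0
clock: 45.77
tool_pos: [0.4122, -0.1882, 0.2439]
tcp_rot: [-0.0, 0.985, 0.174, -0.0]
ft_force: [-0.2, 0.7, -0.1]
gripper_width: 1.001
finger_force: 0.0
cap red 196 (371, 231) [ 416.4 -335.4  138.4] depthmean [ 416.5 -336.4  135.8] rad mm 20.6
cap red 539 (557, 310) [ 216.2 -806.3  213.2] depthmean [ 218.6 -805.4  216.5] rad mm 25.2
cap yellow 183 (314, 162) [ 605.9 -174.7  139. ] depthmean [ 606.9 -175.4  136.5] rad mm 20.4
cap green 175 (259, 212) [461.1 -24.5 139.7] depthmean [461.6 -25.2 137.1] rad mm 20.2
cap blue 69 (56, 149) [620.  538.5 159.2] depthmean [622.9 535.2 157.1] rad mm 16.1
cap blue 195 (125, 217) [439.1 345.5 139.7] depthmean [440.5 346.3 137.3] rad mm 21.1
cap red 367 (194, 241) [ 416.2 -338.2  137. ] depthmean [ 415.8 -338.   135.5] rad mm 21.5
cap yellow 235 (307, 238) [ 607.5 -178.3  137.4] depthmean [ 606.  -176.6  135.5] rad mm 20.9
cap green 215 (295, 175) [464.6 -29.6 137.5] depthmean [462.1 -27.8 135.8] rad mm 19.6
cap blue 78 (446, 92) [619.6 535.5 159.7] depthmean [619.2 535.1 157.9] rad mm 15.2
cap blue 180 (362, 106) [440.5 340.3 137.6] depthmean [439.7 344.3 136. ] rad mm 20.1
[ 0.41239449 -0.18752136  0.24406902]
```

View pics/s6.png

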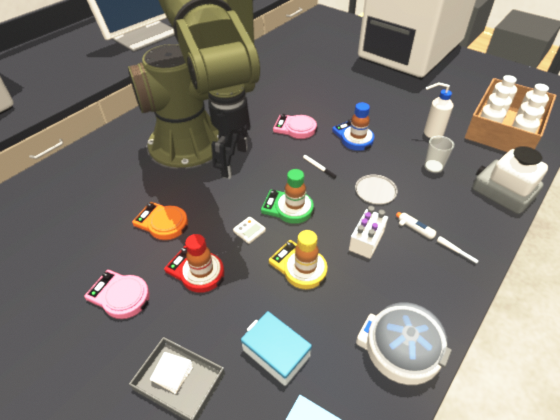

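All four bottles stand centred on matching stirrers: red (202,265), yellow (305,262), green (295,200), blue (359,130). The rack (368,232) is where it was and the gripper is clear.

```bash
python3 -c "
from rig import robot
print(robot.close_job())"
```

```text
the job is handed in; nothing more can be done
None
```

I've handed the job in: all four bottles stand upright and released on the stirrers matching their caps, about 2–3 mm or less from each plate's centre by the cameras; the tube rack looks unmoved, and it took about 46 s of the 147 s allowed.

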